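Release the green battery pack from its charging dock

TASK

Take the screwdriver out of the wooden tool stand and push its shaft straight down through the yellow-edged slot on top of the dock that holds the green battery pack, pressing the hidden red latch tab all the way down so that the pack slides out. Then put the screwdriver back in its stand, tip down, and let go. Touch the docks with the screwdriver only, and leave the orange pack latched.

Things in the scene. Friction and masses are not known exactly. Their poses are not given: they have to be found in the camera images.
- screwdriver: Loose screwdriver, 185 mm, 0.11 kg, upright in the stand. Own +y runs to the tip (down); its middle line is at own x 0, z +13.5 mm. Along own y: red and black handle, 28 x 27 mm (flats face own x and z), -92 to -19, grasp at -47; tapered collar -19 to +14; 6 mm steel shaft to the tip at +92.5. In the stand, tip about 15 mm, grasp point 154 mm and handle top 199 mm above the bench.
- driver_tip (a point): The screwdriver's tip, the end of the steel shaft, on its middle line.
- tool_stand: Fixed wooden block, 64 x 64 mm, 100 mm high, with a thin dark foot plate; origin at the centre of its underside, z up. In its middle a 16 x 16 mm square hole goes straight down right through, its mouth widened by a 4 mm bevel; the shaft hangs in the hole and the handle's collar rests on the mouth.
- green_dock: Fixed grey dock, green-fronted battery pack in its front (own -x). Origin on the bench under the slot's centre; housing own x -65 to 45, y +-44, top at z 85 mm, pack out to x -109. Slot in the 6 mm top: 34 (x) by 18 (y) mm, yellow edge. Under it the hidden red latch tab, 36 x 26 mm, top face at z 45. It goes straight down 16 mm to a hard stop against about 5 N of friction and stays where left.
- green_tab (a joint): How far the green dock's latch tab is pressed down, in m: 0 up (latched), 0.016 fully down.
- green_pack (a joint): How far the green pack has slid out of its dock along own -x, in m: a linkage moves it 1.25 times as far as the tab, 0 latched to 0.020 fully released.
- orange_dock: A second dock of the same make and size, same frame, whose pack has an orange front half: a bystander to leave alone. The two docks may stand in either place.
- orange_pack (a joint): How far the orange pack has slid out of its dock, in m: must stay at 0.

How it is judged:
By the outcome, as a careful person would: the job done as asked, in the order asked, and still so for the second after the job is handed in, with the robot touching nothing.
It also fails if it takes over 51 s, if anything falls off the work surface, if the arm or the gripper's body presses on something with over 40 N, if the wrist force passes 120 N, or if a joint passes its speed limit or range.

ROBOT

A 7-joint arm with a two-finger parallel gripper is mounted at the origin on a cart in front of the work surface, level with it; the furniture and walls round the work are solid. World frame = base frame: x ahead of the robot, y to its left, z up, the work surface at z = 0. Lengths are in m, angles in rad, forces in N, time in s.
With the tool pointing down it reaches from about 0.425 to 0.925 m from the base axis. Payload 6.8 kg.
Tool frame: the origin (TCP) lies between the finger pads; the fingertips stand 17 mm ahead of it and the grasp point (between the pads) lies 2 mm behind it; z points along the fingers, y is the direction in which the jaws open and shut (so a half turn about z gives the same grasp; the last joint's range is limited). The gripper opens to 85 mm and grips with 20 to 120 N. Pads are 22 mm wide; open, the fingers measure 114 mm over their backs; the gripper's body (76 mm by 85 mm) begins 54 mm behind the grasp point. The pads swing forward as they close: fully open they stand 13 mm farther back than shut.
Start: joints at [1.056, 0.477, 0.022, 1.555, -0.011, 1.109, -0.083], TCP at [0.267, -0.62, 0.248] pointing down, gripper open.
Joint ranges: [-2.96, 2.96], [-0.34, 2.1], [-1.41, 1.46], [0.24, 2.44], [-1.37, 4.51], [0.17, 1.92], [-2.96, 2.96]. Speed limits (rad/s): [2.39, 2.39, 3.14, 3.14, 3.14, 3.14, 3.14].

INTERFACE

Orientations are given as a unit quaternion [w, x, y, z].
In Python, from station import bot gives the robot as it stands. The module is installed in compiled form; this text tells all that it offers.
- The arm moves only by the tool carry_out, never from a script. Its argument "moves" is a list of rows, each a list of 3 entries, a list of its own where there are three numbers: the turn, a rotation vector about the tool's x, y, z in degrees, then the shift along the tool's x, y, z in cm, then the finger opening in cm, from 0 to 8.54. A call has 1 to 5 rows; each row is the pose to reach, as a shift and turn from the pose commanded when the call began, along the tool's axes at that moment; what a row does not reach only later rows make up. A row lasts 1/8 s, in which the tool goes at most 62.5 mm and 10.7 degrees, less where a joint would pass 70% of its speed; a pose out of reach is approached as far as the arm can. A call with a gripper value outside its range is refused whole. The fingers move at their own pace and stop on an object; "newtons" is the grip in N (left out, the last holds). Time passes only in rows, so rows that repeat a pose let the fingers close. It gives the time, the measured TCP pose, the force and the opening at its end, in the units of the state.
- bot.get_obs(): the state, without advancing time (a new reading comes with each control period).
- bot.read_camera(name): name is "scene" or "top" or "wrist"; returns the picture (420x560x3 uint8, red, green, blue); there is no depth.
- bot.camera_info(name): a dict with "vertical_fov" (degrees; the focal length in pixels is half the picture's height over the tangent of half this angle, whatever the lens; pixels are square), "cx", "cy" (the principal point, pixels), "k1" (the pictures are not rectified: a ray, as slopes to the right and down, at radius r is drawn at 1 + k1 r^2 times it, then the intrinsics apply), "position" and "attitude" of the camera in the world. Camera axes: x right, y up, looking along -z (the intrinsics and any distortion apply to the point x, -y, -z); pixel columns grow to the right and rows downward; lengths in m; the calibration is good to about 2 mm. A picture is of the moment at which its call begins: read the wrist's pose just before it. camera_info takes no time and is no camera call; for the wrist camera it gives the pose at the moment of the call.
- bot.hand_in(): hands the job in, once; it reports no verdict.
Trained networks look in the newest picture that a camera, given by its name, has taken for a name from the list of things; names that differ only in an ending like _2 or _b are one class to them, and where a whole thing is asked for, a point or a joint stands for the part that bears it (a point fixed in the world has none). Each returns a list of dicts, best first, with "score" (0 to 1); they miss things now and then, are a little off and sometimes report something else, mostly with a low value. They report only what shows in the picture. A call takes as long as a camera call.
- bot.silhouettes(label, camera): "region" (420x560 bool, what is visible of it) and "location" ([column, row] in pixels, amid what is visible of it).
The state is a dict: "t": time; "q": joint angles; "joint_vel": joint speeds; "joint_torque": joint torques, N m; "eef_pos": TCP position; "tool_rot": TCP orientation; "contact_force": force on the tool from outside, world axes, zero at the start; "torque": the same for the moment, N m; "gripper_width": opening from 0.0 (shut) to 1.0 (fully open).
Only numpy, scipy, OpenCV 4.12 (cv2) and the standard library are available. Lean on these libraries where they do the work, as an engineer would, in place of code of your own. Each camera call takes 0.05 s, during which the arm holds its last target. There are 200 camera calls.

## Working session

There is one attempt and no reset: what is moved stays moved. The work goes in short steps, Python scripts to look and compute and a tool call to move; the robot and the scene stay as the last step left them, time stands still between calls to the robot, and variables do not carry over. Pictures are saved under pics/ and viewed, about 8 in all and at most 12, crops included, and the job is handed in when it is done.

Besides the shell and the picture viewer there is one more tool, called after "Emit:" by a JSON object that holds its "api" and its "payload", one argument or row to a line. carry_out: Moves the arm, as the interface text tells. Its arguments: {"type":"object","properties":{"moves":{"type":"array"},"newtons":{"type":"number"}},"required":["moves"]}

```bash
mkdir -p pics
cat > h.py <<'E'
import numpy as np, cv2
from station import bot
from scipy.spatial.transform import Rotation as R
def rot(q): q=np.array(q,float); return R.from_quat(q[[1,2,3,0]]).as_matrix() if q.size==4 else q
def K(i):
    f=210/np.tan(np.radians(i["vertical_fov"])/2); return np.array([[f,0,i["cx"]],[0,f,i["cy"]],[0,0,1]])
def ray(i,uv):
    p=cv2.undistortPoints(np.array(uv,float).reshape(-1,1,2),K(i),np.array([i["k1"],0,0,0.]))[:,0]
    d=np.c_[p[:,0],-p[:,1],-np.ones(len(p))]@rot(i["attitude"]).T
    return np.array(i["position"]),d
def onz(i,uv,z):
    o,d=ray(i,uv); return o+d*((z-o[2])/d[:,2])[:,None]
def proj(i,P):
    c=(np.atleast_2d(P)-np.array(i["position"]))@rot(i["attitude"]); s=np.c_[c[:,0],-c[:,1]]/-c[:,2:]
    s=s*(1+i["k1"]*(s**2).sum(1))[:,None]; k=K(i); return s*k[0,0]+[k[0,2],k[1,2]]
def save(im,n): cv2.imwrite("pics/"+n,cv2.cvtColor(im,cv2.COLOR_RGB2BGR))
E
python3 - <<'E'
from h import *
for c in ["scene","top"]:
    i=bot.camera_info(c); print(c,i); im=bot.read_camera(c); save(im,c+"0.png")
    for n in ["screwdriver","tool_stand","green_dock","orange_dock"]:
        for s in bot.silhouettes(n,c)[:2]: print(n,round(s["score"],2),np.round(s["location"]),s["region"].sum())
print(bot.get_obs())
E
```

```text
scene {'vertical_fov': 49.258120101946126, 'cx': 284.23857771621323, 'cy': 212.68208064910849, 'k1': 0.01938208612638053, 'position': array([ 0.21864034, -0.30963992,  0.6545972 ]), 'attitude': array([ 0.88730942,  0.39401423, -0.08805064, -0.2228943 ])}
screwdriver 0.66 [261. 186.] 615
tool_stand 0.82 [267. 231.] 2504
tool_stand 0.72 [228. 187.] 875
green_dock 0.66 [345. 277.] 6102
orange_dock 0.96 [245. 177.] 2899
orange_dock 0.49 [265. 232.] 2473
top {'vertical_fov': 48.30575880813491, 'cx': 277.06557143523537, 'cy': 206.38427506648057, 'k1': 0.013588891063136878, 'position': array([0.36027447, 0.25305142, 0.95425634]), 'attitude': array([-0.70148796, -0.05999888,  0.04103788,  0.7089645 ])}
screwdriver 0.79 [284. 214.] 255
screwdriver 0.42 [378. 182.] 4048
tool_stand 0.98 [288. 220.] 1265
green_dock 0.86 [377. 181.] 3925
orange_dock 0.72 [205. 196.] 3970
{'t': 0.5, 'q': array([ 1.05590518,  0.47704318,  0.02237583,  1.55546273, -0.011495  ,
        1.10927051, -0.08306757]), 'joint_vel': array([ 0.0001921 ,  0.00101406,  0.00057453, -0.00054017,  0.00117678,
        0.0003394 ,  0.00106679]), 'joint_torque': array([-1.14099334e-03, -5.95803666e+01,  1.60457499e+00, -2.81287104e+01,
        1.23703096e-02,  2.59026696e-03, -3.03949855e-05]), 'eef_pos': array([ 0.26708564, -0.61990114,  0.24825192]), 'tool_rot': array([-2.92187550e-05,  9.79382861e-01,  2.02012896e-01,  1.14600594e-06]), 'contact_force': array([ 0.0232891 , -0.49380258, -1.13277298]), 'torque': array([ 0.03152531, -0.02240469,  0.03680073]), 'gripper_width': 1.0010267064139}
```

View pics/top0.png

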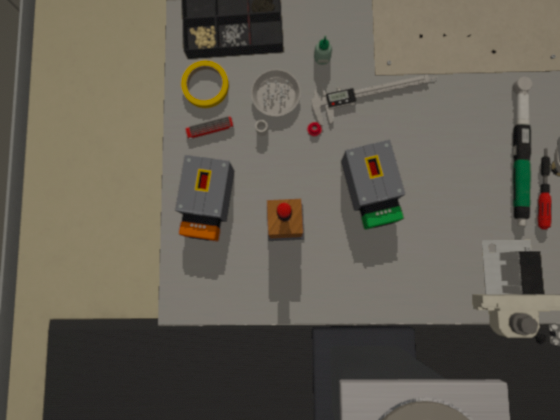

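View pics/scene0.png

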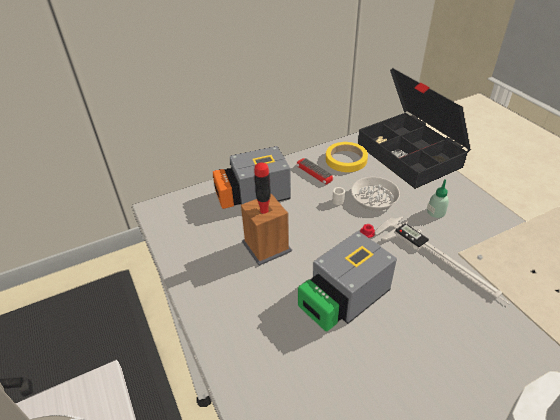

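Run:
```python
from h import *
big={}
for c,slots in {"top":{"green":(374,167),"orange":(203,181)},"scene":{"green":(360,256),"orange":(264,160)}}.items():
    i=bot.camera_info(c); im=cv2.cvtColor(cv2.imread(f"pics/{c}0.png"),cv2.COLOR_BGR2RGB)
    hsv=cv2.cvtColor(im,cv2.COLOR_RGB2HSV)
    def blob(m,uv,r):
        w=np.zeros_like(m); cv2.circle(w,uv,r,1,-1); v,u=np.nonzero(m&(w>0)); return np.c_[u,v].astype(float)
    ye=((hsv[...,0]>18)&(hsv[...,0]<34)&(hsv[...,1]>130)&(hsv[...,2]>90)).astype(np.uint8)
    for n,uv in slots.items():
        P=onz(i,blob(ye,uv,20),.085)[:,:2]*1000
        (x,y),s,a=cv2.minAreaRect(P.astype(np.float32)); print(c,n,len(P),np.round([x,y,*s,a],1))
    red=(((hsv[...,0]<6)|(hsv[...,0]>174))&(hsv[...,1]>150)&(hsv[...,2]>60)).astype(np.uint8)
    uv={"top":(284,211),"scene":(262,170)}[c]
    b=blob(red,uv,12); print("red",len(b),b.mean(0),b.min(0),b.max(0),onz(i,[b.mean(0)],.195 if c=="top" else .19))
    wd=((hsv[...,0]>4)&(hsv[...,0]<18)&(hsv[...,1]>120)).astype(np.uint8)
    if c=="top":
        b=blob(wd,(285,219),26);P=onz(i,b,.1)[:,:2]*1000
        (x,y),s,a=cv2.minAreaRect(P.astype(np.float32)); print("stand",np.round([x,y,*s,a],1))
        a=cv2.resize(im[130:250,170:410],None,fx=3,fy=3,interpolation=cv2.INTER_CUBIC)
        save(a,"c1.png")
```

```text
top green 168 [559.4  93.1  42.4  26.7  12.9]
top orange 165 [538.3 416.7  26.5  42.2  81.3]
red 163 [283.5398773  209.84662577] [277. 203.] [290. 217.] [[0.46388188 0.26244649 0.195     ]]
stand [461.8 262.2  70.2  63.1   1.9]
scene green 149 [558.3  93.8  42.4  26.1  12.1]
scene orange 60 [537.2 416.5  25.7  41.1  79.5]
red 177 [261.21468927 169.88700565] [255. 163.] [268. 177.] [[0.46314156 0.25833891 0.19      ]]
```

View pics/c1.png

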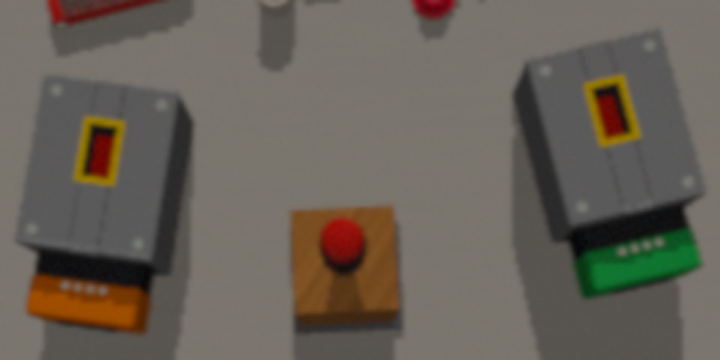

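```bash
cat >> h.py <<'E'
def rel(p,yaw):
    "shift (cm) and turn (deg) in tool axes from measured pose to position p, tool down, tool x at world yaw (deg)"
    o=bot.get_obs(); A=rot(o["tool_rot"])
    T=R.from_euler("z",yaw,degrees=True).as_matrix()@np.diag([1,-1,-1])
    return np.round(np.degrees(R.from_matrix(A.T@T).as_rotvec()),2), np.round(A.T@(np.array(p)-o["eef_pos"])*100,2)
E
python3 -c "
from h import *
print(rel([.50,-.2,.33],2))
"
```

```text
(array([-0.  , -0.  , 21.31]), array([ 38.01, -29.35,  -8.17]))
```

Emit:
{"api": "carry_out", "payload": {
  "moves": [
    [[0, 0, 4], [6, -4, -2], 8.5],
    [[0, 0, 8], [11, -8, -4], 8.5],
    [[0, 0, 13], [16, -12, -6], 8.5],
    [[0, 0, 18], [21, -16, -8], 8.5],
    [[0, 0, 21], [26, -20, -8], 8.5]
  ]
}}

```text
t: 1.12
eef_pos: [0.4154, -0.3556, 0.3277]
tool_rot: [0.001, 1.0, 0.019, 0.001]
contact_force: [1.3, -1.0, 0.0]
gripper_width: 0.997
```

```bash
python3 -c "
from h import *
o=bot.get_obs();print(o['t'],o['eef_pos'],o['gripper_width'])
print(rel([.48,.0,.33],2),rel([.463,.262,.30],2))
"
```

```text
1.125 [ 0.41536441 -0.35558387  0.32769379] 0.9965234094147103
(array([ 0.11, -0.14,  0.16]), array([  7.8 , -35.29,  -0.28])) (array([ 0.11, -0.14,  0.16]), array([  7.08, -61.54,   2.66]))
```

Emit:
{"api": "carry_out", "payload": {
  "moves": [
    [[0, 0, 0], [3, -6, 0], 8.5],
    [[0, 0, 0], [5, -12, 0], 8.5],
    [[0, 0, 0], [7, -18, 0], 8.5],
    [[0, 0, 0], [8, -24, 0], 8.5],
    [[0, 0, 0], [8, -30, 0], 8.5]
  ]
}}

```text
t: 1.75
eef_pos: [0.4825, -0.0534, 0.3262]
tool_rot: [-0.0, 1.0, 0.02, 0.001]
contact_force: [1.3, 0.6, 0.6]
gripper_width: 0.992
```

Emit:
{"api": "carry_out", "payload": {
  "moves": [
    [[0, 0, 0], [0, -6, 0], 8.5],
    [[0, 0, 0], [-1, -12, 0], 8.5],
    [[0, 0, 0], [-1, -18, 0], 8.5],
    [[0, 0, 0], [-1, -24, 0], 8.5],
    [[0, 0, 0], [-1, -28, 0], 8.5]
  ]
}}

```text
t: 2.38
eef_pos: [0.4601, 0.2268, 0.3264]
tool_rot: [-0.0, 1.0, 0.021, 0.0]
contact_force: [0.8, 0.0, 0.0]
gripper_width: 0.998
```

Emit:
{"api": "carry_out", "payload": {
  "moves": [
    [[0, 0, 0], [0, 0, 0], 8.5],
    [[0, 0, 0], [0, 0, 0], 8.5]
  ]
}}

```text
t: 2.62
eef_pos: [0.461, 0.2229, 0.3258]
tool_rot: [0.0, 1.0, 0.02, -0.0]
contact_force: [1.1, 0.1, -0.3]
gripper_width: 0.992
```

Run:
```python
from h import *
o=bot.get_obs();print(o['t'],o['eef_pos'],o['q'])
i=bot.camera_info("wrist"); print(i)
im=bot.read_camera("wrist"); save(im,"w1.png")
for s in bot.silhouettes("screwdriver","wrist")[:2]: print(s["score"],s["location"],s["region"].sum())
print(rel([.463,.262,.30],2))
print(proj(i,[[.463,.262,.199],[.463,.262,.1]]))
```

```text
2.625 [0.46104159 0.22290027 0.32584093] [-0.12198933  0.1764876  -0.50909872  1.8130413   0.09341525  1.1761524
 -2.19163725]
{'vertical_fov': 71.37627699781025, 'cx': 278.01525370497956, 'cy': 210.06264987138636, 'k1': -0.06477273104442087, 'position': array([0.53611049, 0.22666377, 0.45110018]), 'attitude': array([ 0.71300262, -0.10777263,  0.10273061, -0.6851706 ])}
0.9 [239.5, 193.1] 1001
(array([ 0.04, -0.  ,  0.17]), array([ 0.32, -3.97,  2.59]))
[[235.07495639 203.64697889]
 [246.36992084 181.4798352 ]]
```

View pics/w1.png

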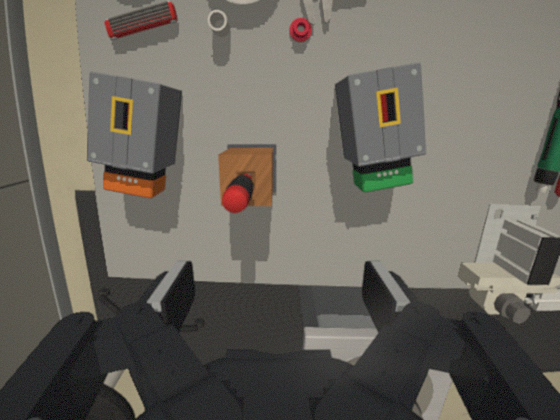

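Run:
```python
from h import *
i=bot.camera_info("wrist"); im=cv2.cvtColor(cv2.imread("pics/w1.png"),cv2.COLOR_BGR2RGB)
hsv=cv2.cvtColor(im,cv2.COLOR_RGB2HSV)
m=np.zeros((420,560),bool); m[135:215,205:290]=1
red=m&((hsv[...,0]<6)|(hsv[...,0]>174))&(hsv[...,1]>170)&(hsv[...,2]>60)
v,u=np.nonzero(red); print(u.min(),u.max(),v.min(),v.max()); print(onz(i,[[u.mean(),v.mean()]],.197))
ye=((hsv[...,0]>18)&(hsv[...,0]<34)&(hsv[...,1]>130)&(hsv[...,2]>90))
for c in [(121,116),(388,107)]:
    w=np.zeros((420,560),np.uint8); cv2.circle(w,c,28,1,-1); v,u=np.nonzero(ye&(w>0))
    (x,y),s,a=cv2.minAreaRect((onz(i,np.c_[u,v],.085)[:,:2]*1000).astype(np.float32)); print(np.round([x,y,*s,a],1))
save(cv2.resize(im[135:220,205:290],None,fx=7,fy=7,interpolation=cv2.INTER_CUBIC),"c2.png")
```

```text
222 250 174 211
[[0.46808855 0.26134835 0.197     ]]
[537.5 417.   26.   41.7  81.4]
[558.   93.7  41.7  26.   12.9]
```

View pics/c2.png

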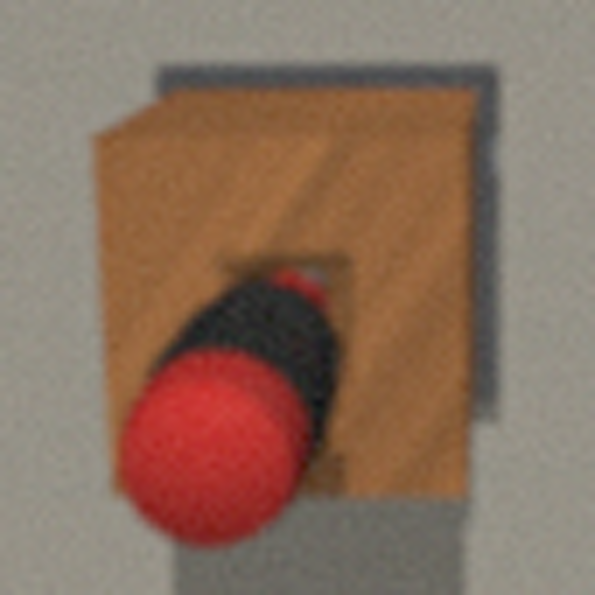

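Run:
```python
from h import *
i=bot.camera_info("wrist")
print(onz(i,[[235.7,199.1]],.195))
c=onz(i,np.array([(95,137),(470,137),(467,498),(115,495)])/7+[205,135],.1); print(c.round(4),c.mean(0))
print(rel([.464,.262,.30],2))
```

```text
[[0.4664782  0.26123053 0.195     ]]
[[0.4948 0.2947 0.1   ]
 [0.4971 0.2308 0.1   ]
 [0.4331 0.2293 0.1   ]
 [0.4313 0.2923 0.1   ]] [0.46408976 0.26180381 0.1       ]
(array([ 0.04, -0.  ,  0.17]), array([ 0.42, -3.97,  2.59]))
```

Emit:
{"api": "carry_out", "payload": {
  "moves": [
    [[0, 0, 0], [0.4, -4, 0], 8.5],
    [[0, 0, 0], [0.4, -4, 0], 8.5],
    [[0, 0, 0], [0.4, -4, 3], 8.5],
    [[0, 0, 0], [0.4, -4, 6], 8.5],
    [[0, 0, 0], [0.4, -4, 9], 8.5]
  ]
}}

```text
t: 3.35
eef_pos: [0.4639, 0.2619, 0.2352]
tool_rot: [0.0, 1.0, 0.019, 0.0]
contact_force: [-0.3, 0.3, -0.2]
gripper_width: 0.993
```

```bash
python3 -c "
from h import *
print(bot.get_obs()['eef_pos'],rel([.4645,.262,.154],2))
"
```

```text
[0.46387693 0.26191624 0.23518939] (array([ 0.05, -0.03,  0.16]), array([ 0.06, -0.01,  8.12]))
```

Emit:
{"api": "carry_out", "payload": {
  "moves": [
    [[0, 0, 0], [0.1, 0, 3], 8.5],
    [[0, 0, 0], [0.1, 0, 5.5], 8.5],
    [[0, 0, 0], [0.1, 0, 7.5], 8.5],
    [[0, 0, 0], [0.1, 0, 8.1], 8.5],
    [[0, 0, 0], [0.1, 0, 8.1], 8.5]
  ]
}}

```text
t: 3.98
eef_pos: [0.4646, 0.2631, 0.1552]
tool_rot: [0.0, 1.0, 0.02, 0.0]
contact_force: [0.5, 0.3, -0.1]
gripper_width: 0.992
```

Emit:
{"api": "carry_out", "payload": {
  "moves": [
    [[0, 0, 0], [0, 0, 0], 2],
    [[0, 0, 0], [0, 0, 0], 2],
    [[0, 0, 0], [0, 0, 0], 2],
    [[0, 0, 0], [0, 0, 0], 2],
    [[0, 0, 0], [0, 0, 0], 2]
  ],
  "newtons": 60
}}

```text
t: 4.6
eef_pos: [0.4645, 0.2638, 0.1552]
tool_rot: [0.0, 1.0, 0.02, 0.0]
contact_force: [-0.3, -1.8, 3.1]
gripper_width: 0.309
```

Emit:
{"api": "carry_out", "payload": {
  "moves": [
    [[0, 0, 0], [0, 0, 0], 2],
    [[0, 0, 0], [0, 0, 0], 2],
    [[0, 0, 0], [0, 0, 0], 2],
    [[0, 0, 0], [0, 0, 0], 2]
  ]
}}

```text
t: 5.1
eef_pos: [0.4644, 0.2638, 0.1551]
tool_rot: [0.0, 1.0, 0.02, 0.0]
contact_force: [0.8, -2.2, 3.8]
gripper_width: 0.309
```

Run:
```python
from h import *
print(bot.get_obs()['eef_pos'])
a=bot.read_camera("wrist"); b=bot.read_camera("scene")
save(np.hstack([a[130:420,140:440],b[130:420,180:400]]),"g1.png")
```

```text
[0.46442011 0.26384012 0.15514218]
```

View pics/g1.png

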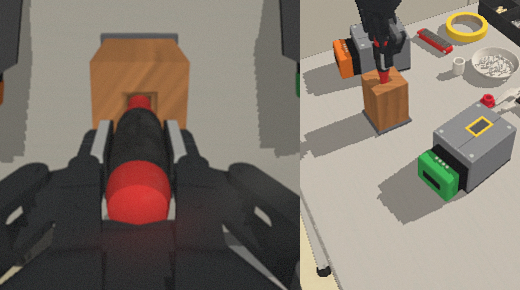

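Emit:
{"api": "carry_out", "payload": {
  "moves": [
    [[0, 0, 0], [0, 0, -2], 2],
    [[0, 0, 0], [0, 0, -5], 2],
    [[0, 0, 0], [0, 0, -8], 2],
    [[0, 0, 0], [0, 0, -11], 2],
    [[0, 0, 0], [0, 0, -12.5], 2]
  ]
}}

```text
t: 5.82
eef_pos: [0.4642, 0.2646, 0.2809]
tool_rot: [-0.001, 1.0, 0.02, 0.0]
contact_force: [0.5, 0.2, -1.3]
gripper_width: 0.306
```

```bash
python3 -c "
from h import *
print(bot.get_obs()['eef_pos'],rel([.559,.094,.28],2))
"
```

```text
[0.46424615 0.26456105 0.28090582] (array([-0.06, -0.05,  0.33]), array([ 8.77, 17.43,  0.08]))
```

Emit:
{"api": "carry_out", "payload": {
  "moves": [
    [[0, 0, 0], [2, 4, 0], 2],
    [[0, 0, 0], [4.5, 9, 0], 2],
    [[0, 0, 0], [7, 14, 0], 2],
    [[0, 0, 0], [8.5, 17, 0], 2],
    [[0, 0, 0], [8.8, 17.4, 0], 2]
  ]
}}

```text
t: 6.45
eef_pos: [0.5598, 0.0904, 0.2785]
tool_rot: [0.001, 1.0, 0.018, -0.001]
contact_force: [0.2, 0.4, -1.1]
gripper_width: 0.311
```

Emit:
{"api": "carry_out", "payload": {
  "moves": [
    [[0, 0, 0], [0, 0, 0], 2],
    [[0, 0, 0], [0, 0, 0], 2]
  ]
}}

```text
t: 6.7
eef_pos: [0.5585, 0.0953, 0.2797]
tool_rot: [-0.0, 1.0, 0.021, -0.0]
contact_force: [-0.9, 0.3, -1.2]
gripper_width: 0.308
```

Run:
```python
from h import *
print(bot.get_obs()['eef_pos'])
ims=[]
for c in ["scene","top","wrist"]:
    i=bot.camera_info(c); im=bot.read_camera(c)
    e=bot.get_obs()["eef_pos"]
    p=proj(i,[e-[0,0,.1375],[.559,.0935,.085],e+[0,0,.002],e-[0,0,.064]]); print(c,p.round(1))
    u,v=np.clip(p[0].astype(int)-[40,50],0,[460,320]); print(u,v)
    ims.append(cv2.resize(im[v:v+100,u:u+80],None,fx=3.3,fy=3.3,interpolation=cv2.INTER_CUBIC))
    save(im,c+"_h.png")
save(np.hstack(ims),"h1.png")
```

```text
[0.55845156 0.095341   0.27970841]
scene [[361.7 230.7]
 [359.3 255.8]
 [371.3 158.5]
 [366.4 195.2]]
321 180
top [[378.2 159.5]
 [373.3 166.7]
 [395.9 136.6]
 [386.7 148.5]]
338 109
wrist [[278.9 204. ]
 [279.9 189.8]
 [279.8 283.9]
 [279.2 233.1]]
238 154
```

View pics/h1.png

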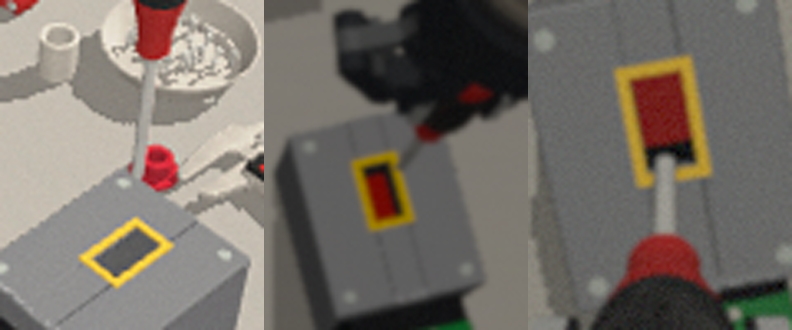

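Run:
```python
from h import *
from scipy.optimize import least_squares
I=[bot.camera_info(c) for c in ("scene","top","wrist")]; uv=np.array([[362.5,233.5],[379.6,160],[279.5,201]])
f=lambda P:np.ravel([proj(i,P)[0]-q for i,q in zip(I,uv)])
r=least_squares(f,[.559,.094,.14]); e=bot.get_obs()["eef_pos"]; print(r.x,r.fun.round(1),r.x-e)
print(rel(e+np.append([.5585,.0937]-r.x[:2],0),2))
```

```text
[0.55992407 0.0934837  0.13667969] [ 0.2  0.1 -1.1 -0.4  0.5  0.4] [ 0.00114837 -0.00129904 -0.14332729]
(array([-0.01,  0.  ,  0.42]), array([-0.14, -0.03,  0.  ]))
```

Emit:
{"api": "carry_out", "payload": {
  "moves": [
    [[0, 0, 0], [-0.1, 0, 2], 2],
    [[0, 0, 0], [-0.1, 0, 4], 2],
    [[0, 0, 0], [-0.1, 0, 6], 2],
    [[0, 0, 0], [-0.1, 0, 7.5], 2],
    [[0, 0, 0], [-0.1, 0, 7.5], 2]
  ],
  "newtons": 80
}}

```text
t: 7.48
eef_pos: [0.5574, 0.0937, 0.204]
tool_rot: [0.0, 1.0, 0.02, -0.001]
contact_force: [0.2, 0.7, -0.2]
gripper_width: 0.306
```

Emit:
{"api": "carry_out", "payload": {
  "moves": [
    [[0, 0, 0], [0, 0, 0.5], 2],
    [[0, 0, 0], [0, 0, 1], 2],
    [[0, 0, 0], [0, 0, 1.5], 2],
    [[0, 0, 0], [0, 0, 2], 2],
    [[0, 0, 0], [0, 0, 2.4], 2]
  ]
}}

```text
t: 8.1
eef_pos: [0.5585, 0.0936, 0.1812]
tool_rot: [0.0, 1.0, 0.02, 0.0]
contact_force: [-0.8, -0.5, 4.2]
gripper_width: 0.306
```

Emit:
{"api": "carry_out", "payload": {
  "moves": [
    [[0, 0, 0], [0, 0, 0.2], 2],
    [[0, 0, 0], [0, 0, 0.4], 2],
    [[0, 0, 0], [0, 0, 0.6], 2],
    [[0, 0, 0], [0, 0, 0.6], 2]
  ]
}}

```text
t: 8.6
eef_pos: [0.5583, 0.0935, 0.1748]
tool_rot: [-0.0, 1.0, 0.02, 0.0]
contact_force: [0.1, -1.2, 2.1]
gripper_width: 0.305
```

Emit:
{"api": "carry_out", "payload": {
  "moves": [
    [[0, 0, 0], [0, 0, 0.2], 2],
    [[0, 0, 0], [0, 0, 0.4], 2],
    [[0, 0, 0], [0, 0, 0.5], 2],
    [[0, 0, 0], [0, 0, 0.5], 2]
  ]
}}

```text
t: 9.1
eef_pos: [0.5582, 0.0935, 0.1698]
tool_rot: [-0.0, 1.0, 0.02, 0.0]
contact_force: [0.2, -1.1, 1.6]
gripper_width: 0.306
```

Emit:
{"api": "carry_out", "payload": {
  "moves": [
    [[0, 0, 0], [0, 0, 0.2], 2],
    [[0, 0, 0], [0, 0, 0.3], 2],
    [[0, 0, 0], [0, 0, 0.3], 2]
  ]
}}

```text
t: 9.48
eef_pos: [0.5589, 0.0937, 0.1692]
tool_rot: [0.0, 1.0, 0.02, 0.001]
contact_force: [-2.8, -2.3, 19.5]
gripper_width: 0.308
```

The hard stop is reached at 19.5 N. Next I check that the pack has slid out.

Run:
```python
from h import *
im=bot.read_camera("scene"); b=bot.read_camera("top")
a=cv2.cvtColor(cv2.imread("pics/scene0.png"),cv2.COLOR_BGR2RGB); t0=cv2.cvtColor(cv2.imread("pics/top0.png"),cv2.COLOR_BGR2RGB)
save(cv2.resize(np.hstack([a[140:340,200:400],im[140:340,200:400]]),None,fx=2,fy=2),"p1.png")
for c,(x0,x1) in {"scene":(a,im),"top":(t0,b)}.items():
    i=bot.camera_info(c)
    for n,lo,hi in (("green",55,80),("orange",6,16)):
        r=[]
        for x in (x0,x1):
            h=cv2.cvtColor(x,cv2.COLOR_RGB2HSV); m=(h[...,0]>lo)&(h[...,0]<hi)&(h[...,1]>(150 if n=="green" else 215))&(h[...,2]>60)
            w=np.zeros_like(m); u,v={"scenegreen":(320,303),"topgreen":(382,217),"sceneorange":(222,187),"toporange":(200,230)}[c+n]; w[v-30:v+30,u-35:u+35]=1
            v,u=np.nonzero(m&w); r.append(onz(i,[[np.median(u),np.median(v)]],.05)[0,:2])
        print(c,n,(r[1]-r[0])*1000)
```

```text
scene green [-18.42128586  -3.10548164]
scene orange [ 1.96279603 39.65713537]
top green [-19.41534973  -3.03026412]
top orange [0. 0.]
```

View pics/p1.png

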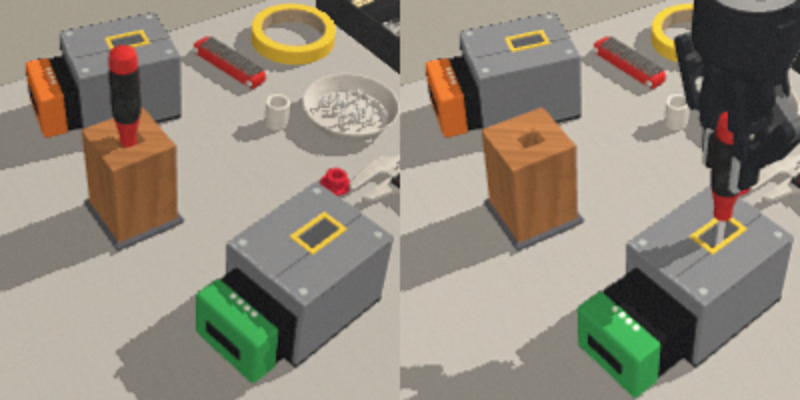

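Emit:
{"api": "carry_out", "payload": {
  "moves": [
    [[0, 0, 0], [0, 0, -2], 2],
    [[0, 0, 0], [0, 0, -5], 2],
    [[0, 0, 0], [0, 0, -8], 2],
    [[0, 0, 0], [0, 0, -10.5], 2],
    [[0, 0, 0], [0, 0, -12], 2]
  ]
}}

```text
t: 10.2
eef_pos: [0.5581, 0.0937, 0.2876]
tool_rot: [-0.0, 1.0, 0.02, 0.0]
contact_force: [0.0, 0.3, -1.1]
gripper_width: 0.305
```

```bash
python3 -c "
from h import *
print(bot.get_obs()['eef_pos'],rel([.463,.263,.29],2))
"
```

```text
[0.55813353 0.09366934 0.28763282] (array([-0.01, -0.02,  0.31]), array([ -8.82, -17.3 ,  -0.24]))
```

Emit:
{"api": "carry_out", "payload": {
  "moves": [
    [[0, 0, 0], [-2, -4, 0], 2],
    [[0, 0, 0], [-4.5, -9, 0], 2],
    [[0, 0, 0], [-7, -14, 0], 2],
    [[0, 0, 0], [-8.5, -17, 0], 2],
    [[0, 0, 0], [-8.8, -17.3, 0], 2]
  ]
}}

```text
t: 10.82
eef_pos: [0.4611, 0.2655, 0.2864]
tool_rot: [-0.0, 1.0, 0.023, -0.001]
contact_force: [0.3, 0.1, -1.4]
gripper_width: 0.308
```

Emit:
{"api": "carry_out", "payload": {
  "moves": [
    [[0, 0, 0], [0, 0, 0], 2],
    [[0, 0, 0], [0, 0, 0], 2],
    [[0, 0, 0], [0, 0, 0], 2]
  ]
}}

```text
t: 11.2
eef_pos: [0.4639, 0.2618, 0.2868]
tool_rot: [0.0, 1.0, 0.019, -0.0]
contact_force: [-0.7, 0.6, -1.2]
gripper_width: 0.303
```

Run:
```python
from h import *
e=bot.get_obs()["eef_pos"]; print(e)
ims=[]
for c in ["scene","top","wrist"]:
    i=bot.camera_info(c); im=bot.read_camera(c)
    p=proj(i,[e-[0,0,.141],[.464,.262,.1]]); print(c,p.round(1))
    u,v=np.clip(p[0].astype(int)-[40,50],0,[460,320]); print(u,v)
    ims.append(cv2.resize(im[v:v+100,u:u+80],None,fx=3.3,fy=3.3,interpolation=cv2.INTER_CUBIC))
save(np.hstack(ims),"h2.png")
```

```text
[0.46392328 0.26175936 0.28676712]
scene [[262.1 189. ]
 [263.4 208.4]]
222 138
top [[284.3 213.6]
 [284.5 216.8]]
244 163
wrist [[279.  202.9]
 [278.6 191.5]]
239 152
```

View pics/h2.png

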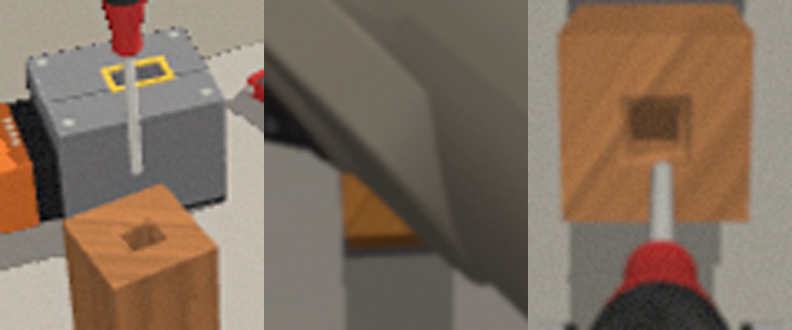

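Run:
```python
from h import *
from scipy.optimize import least_squares
I=[bot.camera_info(c) for c in ("scene","wrist")]; uv=np.array([[263.5,190.4],[279.6,201.1]])
f=lambda P:np.ravel([proj(i,P)[0]-q for i,q in zip(I,uv)])
r=least_squares(f,[.463,.262,.14]); e=bot.get_obs()["eef_pos"]; print(r.x,r.fun.round(1),r.x-e)
for i,q in zip(I,[[265.9,209.5],[278.1,191.1]]): print(onz(i,[q],.1))
```

```text
[0.46506126 0.26124281 0.14276843] [-0.6 -0.1  0.2 -0.3] [ 0.00143677 -0.00113784 -0.14416439]
[[0.46662528 0.25707046 0.1       ]]
[[0.46434832 0.26278848 0.1       ]]
```

Emit:
{"api": "carry_out", "payload": {
  "moves": [
    [[0, 0, 0], [0, 0, 1.5], 2],
    [[0, 0, 0], [0, 0, 3.5], 2],
    [[0, 0, 0], [0, 0, 5.5], 2],
    [[0, 0, 0], [0, 0, 6], 2]
  ]
}}

```text
t: 11.85
eef_pos: [0.4623, 0.2621, 0.2249]
tool_rot: [0.001, 1.0, 0.02, -0.002]
contact_force: [0.2, -1.4, -0.6]
gripper_width: 0.307
```

Emit:
{"api": "carry_out", "payload": {
  "moves": [
    [[0, 0, 0], [0, 0, 2], 2],
    [[0, 0, 0], [0, 0, 4], 2],
    [[0, 0, 0], [0, 0, 5.5], 2],
    [[0, 0, 0], [0, 0, 6.2], 2],
    [[0, 0, 0], [0, 0, 6.5], 2]
  ]
}}

```text
t: 12.48
eef_pos: [0.4634, 0.263, 0.1619]
tool_rot: [-0.0, 1.0, 0.02, 0.0]
contact_force: [0.2, -0.9, -0.6]
gripper_width: 0.307
```

Emit:
{"api": "carry_out", "payload": {
  "moves": [
    [[0, 0, 0], [0, 0, 0.1], 2],
    [[0, 0, 0], [0, 0, 0.3], 2],
    [[0, 0, 0], [0, 0, 0.3], 2]
  ]
}}

```text
t: 12.85
eef_pos: [0.4638, 0.2633, 0.1594]
tool_rot: [-0.0, 1.0, 0.02, 0.001]
contact_force: [1.2, 0.7, -1.7]
gripper_width: 0.308
```

Emit:
{"api": "carry_out", "payload": {
  "moves": [
    [[0, 0, 0], [0, 0, 0.2], 2],
    [[0, 0, 0], [0, 0, 0.3], 2],
    [[0, 0, 0], [0, 0, 0.3], 2]
  ]
}}

```text
t: 13.22
eef_pos: [0.464, 0.2634, 0.1564]
tool_rot: [-0.001, 1.0, 0.02, 0.001]
contact_force: [3.1, 1.1, 0.9]
gripper_width: 0.305
```

Emit:
{"api": "carry_out", "payload": {
  "moves": [
    [[0, 0, 0], [0, 0, 0.1], 2],
    [[0, 0, 0], [0, 0, 0.1], 2],
    [[0, 0, 0], [0, 0, 0.1], 2]
  ]
}}

```text
t: 13.6
eef_pos: [0.464, 0.2634, 0.1555]
tool_rot: [-0.001, 1.0, 0.02, 0.001]
contact_force: [3.3, 3.2, 5.2]
gripper_width: 0.305
```

Emit:
{"api": "carry_out", "payload": {
  "moves": [
    [[0, 0, 0], [0, 0, 0], 3.5],
    [[0, 0, 0], [0, 0, 0], 5],
    [[0, 0, 0], [0, 0, 0], 7],
    [[0, 0, 0], [0, 0, 0], 8.5],
    [[0, 0, 0], [0, 0, 0], 8.5]
  ]
}}

```text
t: 14.22
eef_pos: [0.4632, 0.2628, 0.1549]
tool_rot: [0.0, 1.0, 0.02, -0.0]
contact_force: [0.8, 0.6, -0.3]
gripper_width: 0.995
```

Emit:
{"api": "carry_out", "payload": {
  "moves": [
    [[0, 0, 0], [0, 0, 0], 8.5],
    [[0, 0, 0], [0, 0, -3], 8.5],
    [[0, 0, 0], [0, 0, -7], 8.5],
    [[0, 0, 0], [0, 0, -11], 8.5],
    [[0, 0, 0], [0, 0, -15], 8.5]
  ]
}}

```text
t: 14.85
eef_pos: [0.4631, 0.2628, 0.3063]
tool_rot: [0.0, 1.0, 0.02, 0.0]
contact_force: [-0.4, 0.1, -1.0]
gripper_width: 0.996
```

Emit:
{"api": "carry_out", "payload": {
  "moves": [
    [[0, 0, 0], [0, 4, 0], 8.5],
    [[0, 0, 0], [0, 10, 0], 8.5],
    [[0, 0, 0], [1, 15, 0], 8.5],
    [[0, 0, 0], [1, 20, 0], 8.5],
    [[0, 0, 0], [1, 20, 0], 8.5]
  ]
}}

```text
t: 15.48
eef_pos: [0.4815, 0.0589, 0.3048]
tool_rot: [0.001, 1.0, 0.016, -0.0]
contact_force: [0.1, 0.2, 0.3]
gripper_width: 0.995
```

Run:
```python
from h import *
im=bot.read_camera("scene"); b=bot.read_camera("top")
save(cv2.resize(np.hstack([im[140:340,200:400],b[130:330,170:370]]),None,fx=2,fy=2),"end.png")
```

```text
(no output)
```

View pics/end.png

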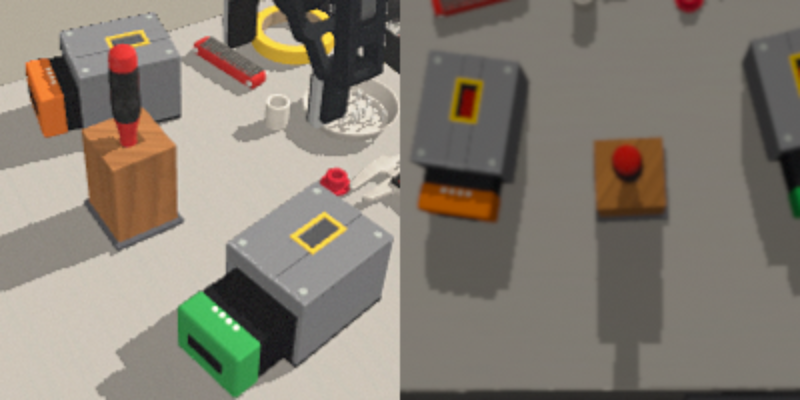

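The picture shows the screwdriver upright in the stand, its cap at about (123, 60) in the scene crop as at the start. The green pack is still out and the orange pack is unmoved.

```bash
python3 -c "
from h import *
print(bot.get_obs()['t'],bot.hand_in())"
```

```text
the job is handed in; nothing more can be done
15.575 None
```

The job is done and handed in at 15.6 s. I took the screwdriver out of the stand and pushed its shaft down through the green dock's slot to the hard stop. Then I put it back in the stand tip down, let go and moved the arm clear.

- **Tab and pack:** friction was about 5 N on the way down, rising to 19.5 N at the stop. The pictures taken with the tab held down put the green pack about 19–20 mm further out, against 20 mm for full release. In the last picture it is still out.
- **Screwdriver:** it stands upright in the stand with the gripper fully open and clear. Its handle shows in the same place in the scene camera's picture as before I took it.
- **Orange pack:** it had not moved in the top camera's picture at the press (0 mm), and it looks unmoved in the last picture.

Two checks disagreed:
- **Orange pack, scene camera:** it gave a shift of about 40 mm. I put this down to my colour mask also catching the wooden stand, since the picture shows the pack in place.
- **Stand hole:** the scene camera placed it about 5 mm off the wrist camera's estimate. I went by the wrist camera, and the shaft went in without trouble.

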